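# Ready a roll of rim tape over the dispenser

## Robot

A 6-joint arm with a two-finger parallel gripper is mounted at the origin on the work surface. World frame = base frame: x ahead of the robot, y to its left, z up, the work surface at z = 0. Lengths are in m, angles in rad, forces in N, time in s.
With the tool pointing down it reaches from about 0.25 to 0.725 m from the base axis. Payload 4 kg.
Tool frame: the origin (TCP) lies on the front face of the gripper's body, between the roots of the fingers; the fingertips stand 73 mm ahead of it and the grasp point (between the pads) lies 54 mm ahead of it; z points along the fingers, y is the line along which they close (so a half turn about z gives the same grasp; the last joint's range is limited). The gripper opens to 85 mm and grips with 20 to 120 N. Pads are 22 mm wide; open, the fingers measure 114 mm over their backs; the gripper's body (76 mm by 85 mm) begins 54 mm behind the grasp point. The pads swing forward as they close: fully open they stand 13 mm farther back than shut.
Start: joints at [1.105, 0.241, 0.005, 1.335, 0, 1.571], TCP at [0.225, 0.447, 0.304] pointing down, gripper open.
Joint ranges: [-2.72, 2.72], [-1.05, 1.87], [-1.09, 1.28], [-1.99, 2.15], [-1.42, 1.44], [-3.14, 3.14]. Speed limits (rad/s): [2.79, 2.79, 3.14, 3.14, 3.14, 3.14].

## Interface

Orientations are given as a unit quaternion [x, y, z, w].
In Python, from workcell import bot gives the robot as it stands. The module is installed in compiled form; this text tells all that it offers.
- The arm moves only by the tool step_arm, never from a script. Its argument "rows" is a list of rows, each a list of 2 entries, a list of its own where there are three numbers: the shift along the tool's x, y, z in mm, then the turn about the tool's z in degrees. A call has 1 to 12 rows; each row is the pose to reach, as a shift and turn from the pose commanded when the call began, along the tool's axes at that moment; what a row does not reach only later rows make up. A row lasts 1/8 s, in which the tool goes at most 62.5 mm and 10.7 degrees, less where a joint would pass 70% of its speed; a pose out of reach is approached as far as the arm can. A call with a gripper value outside its range is refused whole. "claw" is the gripper's target within -1 to 1 (shut at 1, half-way at 0, fully open at -1), set as the call begins (left out, the last holds). The fingers move at their own pace and stop on an object; the grip force is fixed at half the most. Time passes only in rows, so rows that repeat a pose let the fingers close. It gives the time, the measured TCP pose, the force, the opening and the grip force at its end, in the units of the state.
- bot.get_obs(): the state, without advancing time (a new reading comes with each control period).
- bot.camera(name): name is "scene" or "top" or "wrist"; returns (picture, depth): 384x512x3 uint8, red, green, blue; 384x512 float32, m along the optical axis (not along the pixel's ray), 0 where there is no reading.
- bot.camera_params(name): a dict with "fx", "fy", "cx", "cy" (pixels), "D" ([k1, k2, p1, p2, k3] as OpenCV has them; the pictures are not rectified), "pose" (4x4, takes a point from camera to world coordinates). Camera axes: x right, y up, looking along -z (the intrinsics and any distortion apply to the point x, -y, -z); pixel columns grow to the right and rows downward; lengths in m; the calibration is good to about 2 mm. A picture is of the moment at which its call begins: read the wrist's pose just before it. camera_params takes no time and is no camera call; for the wrist camera it gives the pose at the moment of the call.
- bot.job_done(): hands the job in; it is judged then, once.
Trained networks look in the newest picture that a camera, given by its name, has taken for a name from the list of things; names that differ only in an ending like _2 or _b are one class to them, and where a whole thing is asked for, a point or a joint stands for the part that bears it (a point fixed in the world has none). Each returns a list of dicts, best first, with "score" (0 to 1); they miss things now and then, are a little off and sometimes report something else, mostly with a low value. They report only what shows in the picture. A call takes as long as a camera call. They do not tell look-alikes from the thing itself.
- bot.trace(target, camera): "pixels" (384x512 bool, what is visible of it) and "uv" ([column, row] in pixels, amid what is visible of it).
The state is a dict: "clock": time; "joint_pos": joint angles; "joint_vel": joint speeds; "tau": joint torques, N m; "eef_pos": TCP position; "tool_rot": TCP orientation; "ft_force": force on the tool from outside, world axes, zero at the start; "ft_torque": the same for the moment, N m; "grip_width": finger opening in m; "grasp_force": force on a finger pad.
Only numpy, scipy, OpenCV 4.12 (cv2) and the standard library are available. Lean on these libraries where they do the work, as an engineer would, in place of code of your own. Each camera call takes 0.05 s, during which the arm holds its last target. There are 200 camera calls.

## Task

Slide the narrow roll of rim tape straight up off its post on the stock stand and carry it across to the tape dispenser without touching the screwdriver rack or the dispenser and without disturbing the wide roll, the spray can, the bottle or the wheel hub. Finish while still holding the roll: level and still, centred over the dispenser's upright spindle so that the tip is wholly under the roll's hole, with about one centimetre of air between the tip and the roll's underside, so that the mechanic can thread the tape before it goes down. Do not let go of it.

Things in the scene. Friction and masses are not known exactly. Their poses are not given: they have to be found in the camera images.
- narrow_roll_centre (a point): Centre (half-way up, on the axis) of the narrow roll of rim tape: white tape on a cardboard core, a ring 62 mm in outer diameter, 24 mm high, with a round hole 32 mm wide along its z axis (upright at the start), about 60 g. It sits on one of the two posts of the stand, its underside 32 mm above the table; grip it across its outer diameter.
- wide_roll_centre (a point): Centre of the wide roll: same look and hole, but 70 mm in outer diameter and 40 mm high, so it is the bigger and taller of the two. It sits on the other post of the stand and stays there.
- stand: Stock stand, fixed: blue base plate 200 x 80 x 10 mm (long side along its x axis), origin at the centre of its underside on the table. Two steel posts at x = +65 and -65 mm, 20 mm in diameter, tops 76 mm above the table; round each foot a black collar 42 mm in diameter carries the roll at 32 mm. Either roll may be on either post.
- dispenser: Tape dispenser, fixed: grey base 170 x 90 x 16 mm whose centre lies 30 mm towards -x from the origin; the origin is on the table under the spindle. A column carries a black disc 72 mm in diameter at 60 to 66 mm height and the upright steel spindle. A cutter bracket stands at x = -95 mm (75 mm high) and a thin guide roller at x = -62 mm (66 mm high).
- spindle_tip (a point): Centre of the top end of the dispenser's upright spindle (16 mm in diameter), 110 mm above the table; nothing else of the dispenser is higher.
- rack: Screwdriver rack, fixed, between the stand and the dispenser: 240 mm long (its x axis), 60 mm wide, blue shelf at 90 mm, with five upright screwdriver handles whose tops reach 150 mm above the table. Origin at the centre of its underside.
- spray_can: Spray can, loose, 52 mm in diameter, 150 mm high, upright; origin at the centre of its underside.
- sealant_bottle: White sealant bottle, loose, 56 mm in diameter, 130 mm high, upright; origin at the centre of its underside.
- hub: Aluminium wheel hub, loose, standing on its flange, 54 mm in diameter, 78 mm high; origin at the centre of its underside.
Mind the look-alikes: they are no part of the job. Leave any orange look-alike of the dispenser alone.

How it is judged:
By the outcome, as a careful person would: the job done as asked, in the order asked, and still so for the second after the job is handed in, while the arm keeps its last pose, push and grip.
It also fails if it takes over 48 s, if anything falls off the work surface, if the arm or the gripper's body presses on something with over 40 N, if the wrist force passes 120 N, or if a joint passes its speed limit or range.

## Working session

There is one attempt and no reset: what is moved stays moved. The work goes in short steps, Python scripts to look and compute and a tool call to move; the robot and the scene stay as the last step left them, time stands still between calls to the robot, and variables do not carry over. Pictures are saved under pics/ and viewed, at most 10 in all, crops included, and the job is handed in when it is done.

Besides the shell and the picture viewer there is one more tool, called after "Request:" by a JSON object that holds its "name" and its "arguments". step_arm: Moves the arm, as the interface text tells. Its arguments: {"type":"object","properties":{"rows":{"type":"array"},"claw":{"type":"number"}},"required":["rows"]}

```bash
mkdir -p pics; cat > h.py <<'E'
import numpy as np, cv2
from workcell import bot
def pts(cam, depth, mask):
    p=bot.camera_params(cam); v,u=np.nonzero(mask&(depth>0)); d=depth[v,u]
    K=np.array([[p["fx"],0,p["cx"]],[0,p["fy"],p["cy"]],[0,0,1]])
    n=cv2.undistortPoints(np.stack([u,v],1).astype(np.float64)[:,None],K,np.array(p["D"],float))[:,0]
    c=np.stack([n[:,0]*d,-n[:,1]*d,-d,np.ones_like(d)],0)
    return (np.array(p["pose"])@c)[:3].T
E
python3 - <<'E'
from h import *
o=bot.get_obs(); print(o["clock"],o["eef_pos"],o["tool_rot"],o["grip_width"])
ims=[]
for c in("top","scene"):
    im,d=bot.camera(c); cv2.imwrite(f"pics/{c}0.png",im[...,::-1])
    print(c,np.round(bot.camera_params(c)["pose"],3).tolist())
    for t in("narrow_roll_centre","wide_roll_centre","stand","dispenser","rack","spray_can","sealant_bottle","hub"):
        for r in bot.trace(t,c)[:3]:
            P=pts(c,d,r["pixels"])
            if len(P)==0: continue
            print(c,t,round(r["score"],2),np.round(r["uv"]),len(P),"med",np.round(np.median(P,0),3),"lo",np.round(np.percentile(P,2,0),3),"hi",np.round(np.percentile(P,98,0),3))
E
```

```text
0.0 [0.22433853 0.44630597 0.3030137 ] [ 2.30802628e-01  9.73000033e-01 -1.01240000e-03 -2.42477692e-04] 0.08535637676803857
top [[-0.041, 0.975, -0.22, 0.351], [-0.999, -0.04, 0.008, -0.0], [-0.001, 0.22, 0.976, 1.294], [0.0, 0.0, 0.0, 1.0]]
top narrow_roll_centre 0.73 [194. 205.] 204 med [0.581 0.222 0.055] lo [0.552 0.196 0.035] hi [0.611 0.251 0.061]
top narrow_roll_centre 0.63 [256. 214.] 1202 med [ 0.539 -0.001  0.091] lo [ 0.43  -0.041  0.043] hi [0.657 0.04  0.151]
top wide_roll_centre 0.61 [172. 235.] 312 med [0.463 0.276 0.072] lo [0.432 0.244 0.035] hi [0.493 0.311 0.077]
top stand 0.81 [188. 223.] 626 med [0.527 0.244 0.011] lo [0.431 0.186 0.005] hi [0.593 0.292 0.077]
top dispenser 0.85 [371. 179.] 1122 med [ 0.66  -0.444  0.018] lo [ 0.58  -0.496  0.008] hi [ 0.743 -0.409  0.094]
top dispenser 0.84 [335. 231.] 1185 med [ 0.487 -0.28   0.018] lo [ 0.409 -0.335  0.008] hi [ 0.57  -0.234  0.091]
top rack 0.57 [255. 215.] 1265 med [ 0.54  -0.001  0.091] lo [ 0.43  -0.042  0.002] hi [0.661 0.04  0.151]
top rack 0.43 [187. 223.] 710 med [0.528 0.242 0.011] lo [0.431 0.186 0.
[... 893 characters left out ...]
.001] hi [0.621 0.304 0.077]
scene dispenser 0.91 [126. 320.] 3086 med [ 0.687 -0.455  0.019] lo [ 0.584 -0.498  0.002] hi [ 0.747 -0.41   0.095]
scene dispenser 0.87 [151. 237.] 2051 med [ 0.516 -0.294  0.021] lo [ 0.416 -0.336  0.01 ] hi [ 0.575 -0.236  0.097]
scene rack 0.73 [247. 194.] 2369 med [ 0.575 -0.015  0.091] lo [ 0.433 -0.05   0.008] hi [0.67  0.022 0.151]
scene spray_can 0.95 [342. 213.] 843 med [0.785 0.122 0.108] lo [0.756 0.111 0.007] hi [0.801 0.156 0.153]
scene sealant_bottle 0.82 [269. 263.] 645 med [ 0.766 -0.108  0.084] lo [ 0.738 -0.126  0.009] hi [ 0.78  -0.081  0.132]
scene hub 0.59 [351. 122.] 286 med [0.509 0.472 0.038] lo [0.478 0.456 0.002] hi [0.527 0.505 0.079]
```

```bash
python3 - <<'E'
import cv2
a=cv2.imread("pics/top0.png")[110:290,90:440];cv2.imwrite("pics/topc.png",cv2.resize(a,(798,410),interpolation=cv2.INTER_CUBIC))
E
```

```text
(no output)
```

View pics/topc.png

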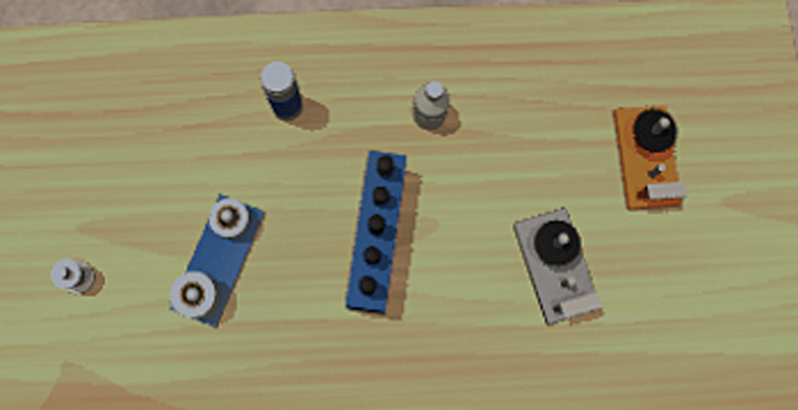

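View pics/scene0.png

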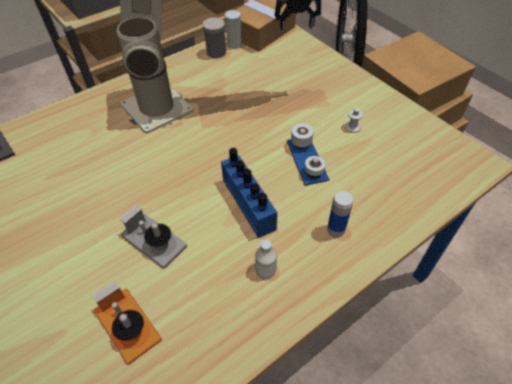

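The picture shows the stand at left, with the narrow roll at crop (229,217) and the wide roll at (193,295). The rack is in the middle, the grey dispenser at (560,245), and the orange look-alike at upper right. The roll spacing measures 130 mm, as it should. The tool's y axis is already square to the stand's axis, so I go above the narrow roll.

Request:
{"name": "step_arm", "arguments": {"rows": [[[-45,-4,0],0],[[-95,-9,5],0],[[-145,-14,10],0],[[-195,-19,15],0],[[-245,-24,20],0],[[-295,-28,25],0],[[-345,-33,30],0],[[-390,-38,30],0],[[-419,-40,30],0],[[-419,-40,30],0],[[-419,-40,30],0]], "claw": -1}}

```text
clock: 2.28
eef_pos: [0.5805, 0.223, 0.2736]
tool_rot: [0.231, 0.973, -0.0, -0.0]
ft_force: [-0.7, -0.0, 0.7]
grip_width: 0.0855
grasp_force: 0.0
```

```bash
cat >> h.py <<'E'
from scipy.spatial.transform import Rotation as R
from scipy.optimize import least_squares
def circ(P):
    f=lambda q:np.hypot(P[:,0]-q[0],P[:,1]-q[1])-q[2]
    return least_squares(f,[*P[:,:2].mean(0),.03],loss="soft_l1",f_scale=.001).x
def rel(o,w):  # world vector from TCP -> tool axes in mm
    return np.round(R.from_quat(o["tool_rot"]).inv().apply(np.array(w)-o["eef_pos"])*1000,1)
E
python3 - <<'E'
from h import *
o=bot.get_obs(); print(o["clock"],o["eef_pos"],o["tool_rot"],o["joint_pos"])
im,d=bot.camera("wrist"); cv2.imwrite("pics/w1.png",im[...,::-1])
P=pts("wrist",d,np.ones(d.shape,bool))
for t in("narrow_roll_centre","wide_roll_centre"):
  for r in bot.trace(t,"wrist")[:2]:
    m=r["pixels"];P=pts("wrist",d,m)
    if not len(P): continue
    print(t,r["score"],r["uv"],len(P),np.round(np.percentile(P,[5,50,95],0),3).tolist())
    zt=.056 if "narrow" in t else .072
    T=P[abs(P[:,2]-zt)<.004]
    if len(T)>50:
        h=cv2.convexHull(T[:,:2].astype(np.float32))[:,0]; c=circ(h.astype(float)); print(" top",T[:,2].mean(),"circle",c, rel(o,[c[0],c[1],.044]))
E
```

```text
2.275 [0.58047336 0.22298218 0.27362844] [ 2.30755627e-01  9.73011610e-01 -1.08551231e-04 -4.84900476e-04] [3.66621733e-01 5.00101179e-01 3.05963757e-01 1.37758209e+00
 3.67924640e-04 8.32330016e-01]
narrow_roll_centre 0.65 [247.6, 177.2] 2830 [[0.554, 0.203, 0.046], [0.579, 0.229, 0.056], [0.606, 0.253, 0.057]]
 top 0.05613437020380794 circle [0.58118438 0.2277095  0.03048948] [  1.3   4.6 229.6]
wide_roll_centre 0.95 [255.3, 34.1] 3804 [[0.447, 0.249, 0.05], [0.475, 0.27, 0.072], [0.494, 0.305, 0.073]]
 top 0.0722203118245464 circle [0.46362967 0.27893562 0.03402   ] [129.3  -2.4 229.7]
```

View pics/w1.png

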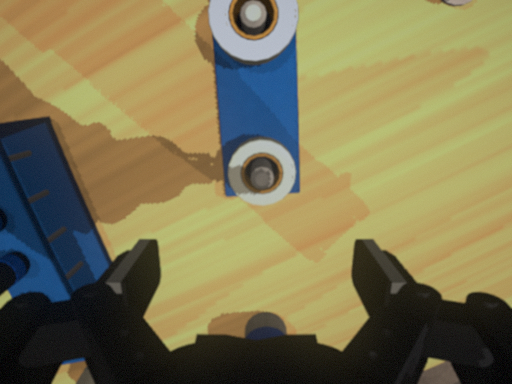

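The narrow roll is at (262,172) and the wide one at (253,12). The trace's centre at column 247 looks biased, so I refit from depth alone.

```bash
python3 - <<'E'
from h import *
o=bot.get_obs()
im,d=bot.camera("wrist")
P=pts("wrist",d,np.ones(d.shape,bool))
T=P[(abs(P[:,2]-.056)<.004)&(np.hypot(P[:,0]-.581,P[:,1]-.225)<.05)]
h=cv2.convexHull(T[:,:2].astype(np.float32))[:,0].astype(float);c=circ(h)
print(len(T),T.min(0),T.max(0),c,rel(o,[c[0],c[1],.044]))
Q=P[(abs(P[:,2]-.076)<.003)&(np.hypot(P[:,0]-.581,P[:,1]-.225)<.05)]
print("post",len(Q),(Q.min(0)+Q.max(0))/2)
E
```

```text
2657 [0.55105292 0.19641043 0.0520397 ] [0.61212408 0.25752211 0.05991006] [0.58157099 0.22701003 0.03059191] [2.000e-01 3.700e+00 2.301e+02]
post 314 [0.5818714  0.22708732 0.07530271]
```

Request:
{"name": "step_arm", "arguments": {"rows": [[[0,4,25],0],[[0,4,60],0],[[0,4,95],0],[[0,4,125],0],[[0,4,150],0],[[0,4,168],0],[[0,4,177],0],[[0,4,180],0],[[0,4,180],0],[[0,4,180],0]]}}

```text
clock: 3.72
eef_pos: [0.5833, 0.2266, 0.0949]
tool_rot: [0.231, 0.973, 0.001, 0.001]
ft_force: [0.5, 0.6, 0.4]
grip_width: 0.0859
grasp_force: 0.0
```

Request:
{"name": "step_arm", "arguments": {"rows": [[[0,0,0],0],[[0,0,0],0],[[0,0,0],0],[[0,0,0],0],[[0,0,0],0],[[0,0,0],0],[[0,0,0],0],[[0,0,0],0],[[0,0,0],0],[[0,0,0],0]], "claw": 1}}

```text
clock: 4.97
eef_pos: [0.5833, 0.2265, 0.0952]
tool_rot: [0.231, 0.973, 0.001, 0.001]
ft_force: [-1.7, 0.1, 5.5]
grip_width: 0.0615
grasp_force: 65.2
```

Grasped at 61.5 mm. Now straight up.

Request:
{"name": "step_arm", "arguments": {"rows": [[[0,0,-4],0],[[0,0,-12],0],[[0,0,-24],0],[[0,0,-38],0],[[0,0,-55],0],[[0,0,-75],0],[[0,0,-100],0],[[0,0,-130],0],[[0,0,-160],0],[[0,0,-180],0],[[0,0,-190],0],[[0,0,-190],0]]}}

```text
clock: 6.48
eef_pos: [0.583, 0.2264, 0.2849]
tool_rot: [0.231, 0.973, 0.001, 0.001]
ft_force: [-0.0, 0.4, -1.1]
grip_width: 0.0609
grasp_force: 65.0
```

```bash
python3 - <<'E'
from h import *
o=bot.get_obs(); print(o["clock"],o["eef_pos"],o["grip_width"],o["grasp_force"],o["joint_pos"])
im,d=bot.camera("wrist"); cv2.imwrite("pics/w2.png",im[...,::-1])
E
```

```text
6.475 [0.58298638 0.22644515 0.28494838] 0.06092250580083719 64.96993822976947 [ 3.70489055e-01  5.01969859e-01  3.38260656e-01  1.40529197e+00
 -7.47672280e-06  8.36306560e-01]
```

View pics/w2.png

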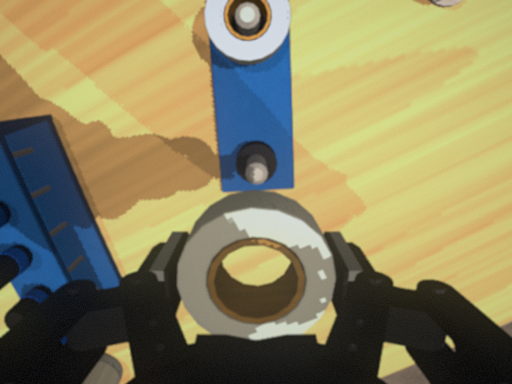

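```bash
python3 - <<'E'
from h import *
# spindle tip + disc of the grey dispenser from fixed cameras; wide roll check
for c in("top","scene"):
    im,d=bot.camera(c); P=pts(c,d,np.ones(d.shape,bool)); C=im.reshape(-1,3)[(d>0).ravel()].astype(int)
    reg=(P[:,0]>.4)&(P[:,0]<.6)&(P[:,1]>-.35)&(P[:,1]<-.22)
    T=P[reg&(P[:,2]>.098)&(P[:,2]<.125)]
    D=reg&(abs(P[:,2]-.066)<.005)&(C.max(1)<70)
    print(c,"tip",len(T),T.mean(0) if len(T) else "", "disc",D.sum(), circ(cv2.convexHull(P[D][:,:2].astype(np.float32))[:,0].astype(float)))
E
```

```text
top tip 20 [ 0.51871239 -0.2795905   0.10738957] disc 279 [ 0.51925085 -0.27949095  0.03525937]
scene tip 43 [ 0.52195709 -0.28076278  0.10750593] disc 394 [ 0.48861473 -0.28950748  0.06308129]
```

The roll is held at (256,280), its post is bare, and the wide roll is untouched at (247,16). Now across the rack, with about 60 mm of clearance, stopping 40 mm short to look.

Request:
{"name": "step_arm", "arguments": {"rows": [[[-6,-14,0],0],[[-20,-46,0],0],[[-38,-86,0],0],[[-56,-128,0],0],[[-75,-172,0],0],[[-95,-217,0],0],[[-115,-262,0],0],[[-135,-308,0],0],[[-155,-354,0],0],[[-174,-397,0],0],[[-190,-434,0],0],[[-202,-462,0],0]]}}

```text
clock: 8.12
eef_pos: [0.5543, -0.2797, 0.2832]
tool_rot: [0.232, 0.973, -0.0, -0.001]
ft_force: [0.4, 0.8, -0.7]
grip_width: 0.0608
grasp_force: 65.0
```

Request:
{"name": "step_arm", "arguments": {"rows": [[[-6,-14,0],0],[[-8,-18,0],0],[[-8,-18,0],0],[[-8,-18,0],0]]}}

```text
clock: 8.62
eef_pos: [0.5551, -0.2956, 0.284]
tool_rot: [0.23, 0.973, 0.0, -0.0]
ft_force: [0.5, 0.5, -0.3]
grip_width: 0.0611
grasp_force: 65.1
```

```bash
cat > look.py <<'E'
from h import *
import sys
o=bot.get_obs(); print(o["clock"],o["eef_pos"],o["tool_rot"],o["grip_width"],o["grasp_force"])
im,d=bot.camera("wrist"); cv2.imwrite(f"pics/{sys.argv[1]}.png",im[...,::-1])
P=pts("wrist",d,np.ones(d.shape,bool))
near=np.hypot(P[:,0]-.519,P[:,1]+.28)<.05
T=P[near&(abs(P[:,2]-.110)<.006)]
if len(T): 
    h=cv2.convexHull(T[:,:2].astype(np.float32))[:,0].astype(float)
    c=circ(h); print("tip",len(T),T.mean(0),c,np.median(T[:,2]),"rel",rel(o,[c[0],c[1],.110]))
D=P[near&(abs(P[:,2]-.066)<.004)]
if len(D): 
    c=circ(cv2.convexHull(D[:,:2].astype(np.float32))[:,0].astype(float)); print("disc",len(D),c)
# held roll in tool frame
Q=R.from_quat(o["tool_rot"]).inv().apply(P-o["eef_pos"])*1000
np.save("Q.npy",Q); 
C=im[d>0].astype(int)
s=(np.hypot(Q[:,0],Q[:,1])<34)&(Q[:,2]>25)&(Q[:,2]<70)
print("roll pts",s.sum(),np.percentile(Q[s],[1,50,99],0).round(1).tolist())
A=Q[s]; t=A[A[:,2]<np.percentile(A[:,2],60)]
print("hist z",np.histogram(A[:,2],bins=range(24,72,2)))
E
python3 look.py w3
```

```text
8.625 [ 0.55505915 -0.29564271  0.2840163 ] [ 2.30017736e-01  9.73186426e-01  1.35243873e-04 -4.76857387e-05] 0.061077569876198196 65.0590068474412
tip 331 [ 0.51950782 -0.27999839  0.10896072] [ 0.51984663 -0.28024635  0.0075526 ] 0.10911746880078008 rel [ 38.4  -2.  174. ]
disc 4791 [ 0.51968769 -0.28012771  0.03562275]
roll pts 18473 [[-22.7, -31.5, 29.4], [6.5, -0.2, 39.5], [31.9, 31.1, 61.2]]
hist z (array([    6,    37,   281,   209,   154,   176,   393, 10879,  1919,
         557,   533,   479,   475,   468,   393,   405,   364,   371,
         285,    75,    14,     0,     0]), array([24, 26, 28, 30, 32, 34, 36, 38, 40, 42, 44, 46, 48, 50, 52, 54, 56,
       58, 60, 62, 64, 66, 68, 70]))
```

View pics/w3.png

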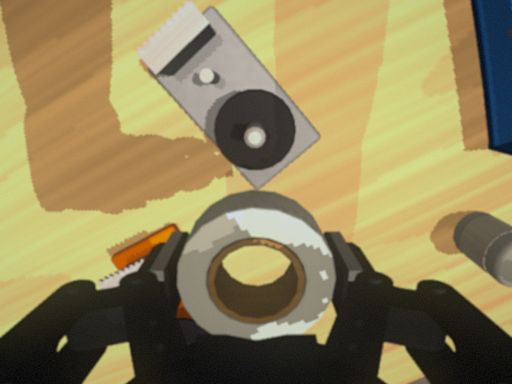

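The spindle tip shows at (255,137) and the roll at (256,280). Next I fit the held roll's centre and tilt in the tool frame.

```bash
python3 - <<'E'
from h import *
Q=np.load("Q.npy")
A=Q[(np.hypot(Q[:,0],Q[:,1])<34)&(abs(Q[:,2]-39.5)<2.5)]
for _ in range(3):
    M=np.c_[A[:,:2],np.ones(len(A))];k=np.linalg.lstsq(M,A[:,2],rcond=None)[0];e=A[:,2]-M@k;A=A[abs(e)<1]
print("plane",k,"tilt deg",np.degrees(np.hypot(*k[:2])))
h=cv2.convexHull(A[:,:2].astype(np.float32))[:,0].astype(float)
f=lambda q:np.hypot(h[:,0]-q[0],h[:,1]-q[1])-31
print("outer",least_squares(f,[0,0],loss="soft_l1",f_scale=.5).x,A[:,:2].min(0),A[:,:2].max(0))
# hole edge: innermost points per angle
for _ in range(1):
    c=np.zeros(2)
    for i in range(10):
        v=A[:,:2]-c; a=np.degrees(np.arctan2(v[:,1],v[:,0]))//10; r=np.hypot(*v.T)
        E=np.array([A[a==b][r[a==b].argmin(),:2] for b in np.unique(a) if (a==b).sum()>5])
        g=lambda q:np.hypot(E[:,0]-q[0],E[:,1]-q[1])-q[2]
        q=least_squares(g,[0,0,16],loss="soft_l1",f_scale=.5).x; c=q[:2]
    print("hole",q,len(E))
E
```

```text
plane [ 1.75967818e-03 -6.07094325e-04  3.92170498e+01] tilt deg 0.10665376299320294
outer [ 1.59951629 -1.04486608] [-25.44890843 -31.74471309] [32.20816616 31.741387  ]
hole [ 1.57233586 -0.60666245 15.57664379] 36
```

Request:
{"name": "step_arm", "arguments": {"rows": [[[8,0,0],0],[[20,-1,0],0],[[31,-1,0],0],[[37,-1.4,0],0],[[37,-1.4,10],0],[[37,-1.4,28],0],[[37,-1.4,48],0],[[37,-1.4,68],0],[[37,-1.4,84],0],[[37,-1.4,94],0],[[37,-1.4,99],0],[[37,-1.4,100],0]]}}

```text
clock: 10.18
eef_pos: [0.5213, -0.2815, 0.184]
tool_rot: [0.231, 0.973, -0.0, 0.0]
ft_force: [-0.3, 0.1, -0.7]
grip_width: 0.0611
grasp_force: 65.0
```

Request:
{"name": "step_arm", "arguments": {"rows": [[[0,0,0],0],[[0,0,0],0],[[0,0,0],0],[[0,0,0],0]]}}

```text
clock: 10.68
eef_pos: [0.5212, -0.2815, 0.1841]
tool_rot: [0.231, 0.973, -0.0, 0.0]
ft_force: [-0.7, 0.2, -0.6]
grip_width: 0.0608
grasp_force: 65.0
```

```bash
python3 look.py w4; python3 - <<'E'
from h import *
o=bot.get_obs(); print(o["joint_vel"],"tip rel",rel(o,[.5197,-.2801,.110]))
c="scene"; im,d=bot.camera(c); cv2.imwrite("pics/s4.png",cv2.resize(im[190:290,90:220,::-1],(780,600),interpolation=cv2.INTER_CUBIC))
E
```

```text
10.675 [ 0.52118665 -0.28146511  0.18410962] [ 2.30779367e-01  9.73006087e-01 -6.00839091e-05  1.89051362e-04] 0.06082136431778042 65.0309375859797
tip 143 [ 0.52338847 -0.28220573  0.10914054] [ 0.52346345 -0.28215695  0.00458731] 0.10934415090424565 rel [-2.3  0.4 74.1]
disc 4556 [ 0.51928277 -0.27988027  0.03563174]
roll pts 18474 [[-22.7, -31.5, 29.5], [6.6, -0.3, 39.6], [32.0, 31.1, 61.2]]
hist z (array([    2,    40,   251,   218,   162,   160,   315, 10586,  2269,
         604,   517,   495,   479,   419,   428,   392,   378,   372,
         296,    80,    11,     0,     0]), array([24, 26, 28, 30, 32, 34, 36, 38, 40, 42, 44, 46, 48, 50, 52, 54, 56,
       58, 60, 62, 64, 66, 68, 70]))
[-0.00126745  0.00073456 -0.00179818 -0.00171371  0.0007281   0.00010435] tip rel [ 1.9  0.6 74. ]
```

View pics/w4.png

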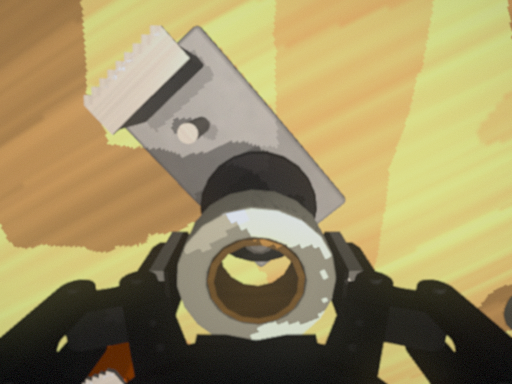

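View pics/s4.png

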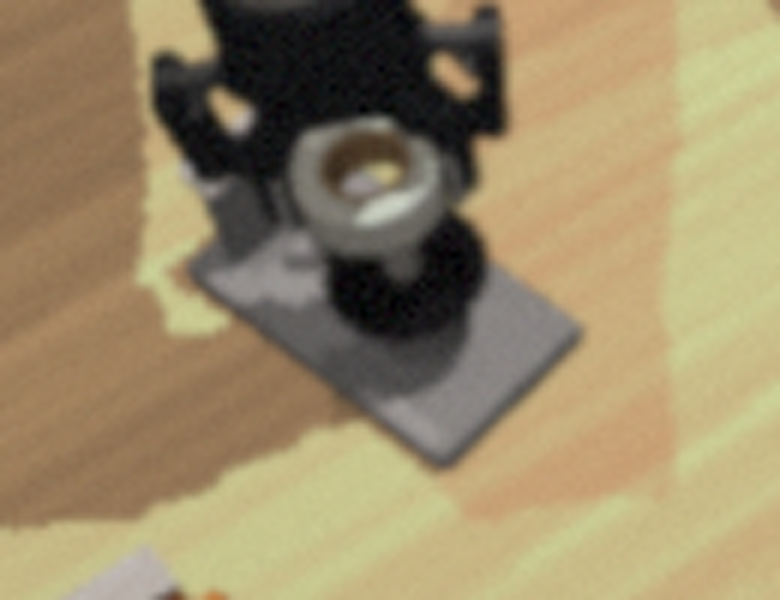

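The roll sits over the spindle: about 1 mm off centre, with about 10.9 mm of air. The grey bit at (262,263) in the hole is the corner of the dispenser's base. The disc fit still agrees with the tip position. One small trim, then settle.

Request:
{"name": "step_arm", "arguments": {"rows": [[[0,0.5,0.5],0],[[0,1,0.8],0],[[0,1,0.8],0],[[0,1,0.8],0],[[0,1,0.8],0],[[0,1,0.8],0],[[0,1,0.8],0],[[0,1,0.8],0]]}}

```text
clock: 11.78
eef_pos: [0.5216, -0.2806, 0.1831]
tool_rot: [0.231, 0.973, -0.0, 0.0]
ft_force: [-0.2, 0.5, -1.1]
grip_width: 0.0611
grasp_force: 65.0
```

```bash
python3 - <<'E'
from h import *
o=bot.get_obs(); print(o["clock"],o["eef_pos"],np.abs(o["joint_vel"]).max(),rel(o,[.5197,-.2801,.110]),o["grip_width"],o["grasp_force"])
print(bot.job_done())
E
```

```text
11.775 [ 0.5215556  -0.28058001  0.18314011] 0.002232794002277677 [ 1.9 -0.4 73.1] 0.06111354521812237 65.03163948655128
the job is handed in; nothing more can be done
None
```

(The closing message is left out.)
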